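# Flag the slot, draw the fan board and hold it up to the inspection camera

### The arm

A 6-joint arm with a two-finger parallel gripper is mounted at the origin on the work surface. World frame = base frame: x ahead of the robot, y to its left, z up, the work surface at z = 0. Lengths are in m, angles in degrees, forces in N, time in s.
With the tool pointing down it reaches from about 0.375 to 0.9 m from the base axis. Payload 3.1 kg.
Tool frame: the origin (TCP) lies between the finger pads; the fingertips stand 11 mm ahead of it and the grasp point (between the pads) lies 8 mm behind it; x points along the fingers, y is the direction in which the jaws open and shut, and the axes are right-handed (so a half turn about x gives the same grasp; the last joint's range is limited). The gripper opens to 87 mm and grips with 3 to 60 N. Pads are 19 mm wide; open, the fingers measure 117 mm over their backs; the gripper's body (75 mm by 190 mm) begins 51 mm behind the grasp point.
Start: joints at [57.095, 30.224, 82.088, -0, 67.689, -10.227], TCP at [0.241, 0.577, 0.234] pointing down, gripper open.
Joint ranges: [-176.69, 176.69], [-43.24, 126.21], [12.49, 139.97], [-82, 262], [0, 151.66], [-163.58, 163.58]. Speed limits (degrees/s): [159.86, 159.86, 180, 180, 180, 180].

### API

Orientations are given as a 3x3 rotation matrix whose columns are the frame's x, y, z axes.
In Python, from rig import bot gives the robot as it stands.
- The arm moves only by the shell command python3 -m inch 'ROWS' [OPENING]. ROWS is a JSON object of lists of equal length, an entry for each row: "dp": the shift along the tool's x, y, z in mm, a list of three; "yaw": the turn about the tool's x in degrees. In form: {"dp": [[tx, ty, tz], ...], "yaw": [yaw, ...]}. A call has 1 to 20 rows; each row shifts and turns the commanded pose from where the row before left it, along the tool's axes as they then stand; what a row does not reach is not made up. A row lasts 1/12 s, in which the tool goes at most 41.7 mm and 7.16 degrees, less where a joint would pass 70% of its speed; a pose out of reach is approached as far as the arm can. A call is refused whole if a number of a shift passes 41.7 or a number of a turn 7.16, either way. A call with a gripper value outside its range is refused whole. OPENING is the finger opening in mm, from 0 to 87, set as the call begins (- or left out, the last holds). The fingers move at their own pace and stop on an object; the grip force is fixed at half the most. Time passes only in rows, so rows that do not move let the fingers close. It gives the time, the measured TCP pose, the force and the opening at its end, in the units of the state.
- bot.read_state(): the state, without advancing time (a new reading comes with each control period).
- bot.capture(name): name is "side" or "top"; returns a dict with "color" (400x640x3 uint8, red, green, blue), "intrinsics" (3x3 intrinsics, pixels), "k1" (the pictures are not rectified: a ray, as slopes to the right and down, at radius r is drawn at 1 + k1 r^2 times it, then the intrinsics apply), "pose" (4x4, takes a point from camera to world coordinates). Camera axes: x right, y down, z forward; pixel columns grow to the right and rows downward; lengths in m; the calibration is good to about 2 mm. A picture is of the moment at which its call begins. There is no depth.
- bot.hand_in(): hands the job in, once; it reports no verdict.
The state is a dict: "time_s": time; "joint_positions": joint angles; "qvel": joint speeds; "tau": joint torques, N m; "position": TCP position; "tcp_rot": TCP orientation; "force": force on the tool from outside, world axes, zero at the start; "moment": the same for the moment, N m; "opening": opening from 0.0 (shut) to 1.0 (fully open).
Only numpy, scipy, OpenCV 4.12 (cv2) and the standard library are available. Lean on these libraries where they do the work, as an engineer would, in place of code of your own. Each camera call takes 0.05 s, during which the arm holds its last target.

### The job

Hook the loose slot marker over the free right-hand end of the rack's rail (right as the robot sees it) and slide it along the rail, without lifting it off, until it is level with the slot of the board that has the round fan; let go of it there. Then draw that board up out of its slot, turn it and hold it raised in front of the inspection camera: fan side towards the lens, square to it, the fan in the middle of the view and about 20 cm from the lens. Finish while holding the board still there, touching nothing else, with the marker left at the emptied slot, the other two boards in their slots and everything else where it stood.

Things in the scene. Friction and masses are not known exactly. Their poses are not given: they have to be found in the camera images.
- rack: Fixed black rack block, 160 (x) x 260 (y) x 36 mm high; origin under its centre, z up, x away from the robot, y to the robot's left. Three slots for boards, 30 mm deep (floor 6 mm over the bench), their length along x, centred at x = -20, y = -80, 0 and +80 mm. A thin white line continues each slot towards the rail.
- rail_end (a point): Point on the axis of the rack's rail, middle of its free right-hand end, at rack x = 95, y = -180, z = 135 mm. Round steel rail, 12 mm thick, level along rack y from -250 to +140 mm; 12 mm posts under it at y = -235 and +125, foot bar 10 mm high. The free end is y below -135 mm. Axes as the rack's.
- marker: Loose grey slot marker, 50-80 g, an upside-down U on two legs; origin under its centre, z up, y along its tunnel. Legs 44 mm wide (y), 6 mm thick; gap 20 mm wide (x), 70 mm high, open below: it straddles rail and posts. Bridge 70-76 mm up; grip tab 16 (x) x 30 (y) mm, 76-112 mm up. Hung, its origin is 71 mm up. It should end within 15 mm of the slot's middle.
- fan_board: Loose circuit board, 150-310 g, upright in one slot (which varies): plate 4 (x) x 100 (y) x 105 mm (z), round black fan 46 mm across on its +x side, black handle 14 (x) x 44 (y) mm from 100 to 128 mm height. Origin at the middle of its lower edge, 30 mm deep in the slot, 1 mm play. Racked, its fan side faces the rack's -y. 20 mm taller than the other boards.
- fan (a point): Centre of the fan's outer face, on fan_board at x = 20, y = 0, z = 66 mm; its axes are the board's.
- fin_board: Bystander: board with a straight finned heat sink, plate 4 x 100 x 85 mm, handle top at 108 mm, standing in another slot; origin at the centre of its lower edge, axes as fan_board. Leave it in its slot.
- cap_board: Bystander: board with a row of small round capacitors, plate 4 x 100 x 85 mm, handle top at 108 mm, standing in the remaining slot; origin and axes as fin_board. Leave it in its slot.
- camera_head: Inspection camera fixed high on a stand (18 mm post 55 mm behind the lens, on a foot plate 110 x 140 mm): lens barrel 38 mm across, 35 mm long, then a box 44 x 44 x 50 mm. Origin at the centre of the lens front, 400 mm above the bench. It looks along its own -x, 40 degrees down, roughly towards the robot's side of the bench (heading varies); its y is level.
- driver: Bystander: screwdriver 160 mm long lying on the bench; leave it.
- cooler: Bystander: aluminium heat sink 60 x 60 x 34 mm, origin under its centre; leave it.
- jar: Bystander: clear jar with black cap, 52 mm across, 70 mm high, origin under its centre; leave it.
- screw_tray: Bystander: black two-part tray 100 x 140 x 30 mm, origin under its centre; leave it.
- mug: Bystander: white mug, 80 mm across, 90 mm high, origin under its centre; leave it.
- tape: Bystander: paper tape ring, 90 mm across, 24 mm high, origin under its centre; leave it.

How it is judged (in metres and radians):
On the way, in this order (a step that is already met when the one before it is completed fails the run):
1. the marker straddles the rail at its free right-hand end (x of marker in the frame of rack between 0.083 and 0.107 m and z of marker in the frame of rack between 0.065 and 0.077 m and angle between the y axis of marker and the y axis of rack, either way round below 0.2 rad and angle between marker's own z axis and vertical below 0.2 rad and y of marker in the frame of rack below -0.135 m), for 0.1 s.
2. the marker hangs on the rail level with the fan board's slot, let go, the fan board still in its slot (x of marker in the frame of rack between 0.083 and 0.107 m and z of marker in the frame of rack between 0.065 and 0.077 m and angle between the y axis of marker and the y axis of rack, either way round below 0.2 rad and angle between marker's own z axis and vertical below 0.2 rad and ((y of marker in the frame of rack between -0.095 and -0.065 m and (y of fin_board in the frame of rack below -0.12 m or y of fin_board in the frame of rack above -0.04 m) and (y of cap_board in the frame of rack below -0.12 m or y of cap_board in the frame of rack above -0.04 m)) or (y of marker in the frame of rack between -0.015 and 0.015 m and (y of fin_board in the frame of rack below -0.04 m or y of fin_board in the frame of rack above 0.04 m) and (y of cap_board in the frame of rack below -0.04 m or y of cap_board in the frame of rack above 0.04 m)) or (y of marker in the frame of rack between 0.065 and 0.095 m and (y of fin_board in the frame of rack below 0.04 m or y of fin_board in the frame of rack above 0.12 m) and (y of cap_board in the frame of rack below 0.04 m or y of cap_board in the frame of rack above 0.12 m))) and contact force between marker and the fingers below 0.2 N and z of each of fin_board, cap_board, fan_board in the frame of rack below 0.012 m), for 0.2 s.
3. the fan board is drawn clear above its slot (z of fan_board in the frame of rack above 0.045 m), for 0.1 s.
At the end, for the whole second after the job is handed in: Board held still by the fingers alone, lower edge over 120 mm up, fan side to the lens, within 0.35 rad of square, fan 120-280 mm from the lens and within 40 mm of mid-view each way; marker hangs free on the rail within 15 mm of the emptied slot; other two boards fully in their slots (x of marker in the frame of rack between 0.083 and 0.107 m and z of marker in the frame of rack between 0.065 and 0.077 m and angle between the y axis of marker and the y axis of rack, either way round below 0.2 rad and angle between marker's own z axis and vertical below 0.2 rad and ((y of marker in the frame of rack between -0.095 and -0.065 m and (y of fin_board in the frame of rack below -0.12 m or y of fin_board in the frame of rack above -0.04 m) and (y of cap_board in the frame of rack below -0.12 m or y of cap_board in the frame of rack above -0.04 m)) or (y of marker in the frame of rack between -0.015 and 0.015 m and (y of fin_board in the frame of rack below -0.04 m or y of fin_board in the frame of rack above 0.04 m) and (y of cap_board in the frame of rack below -0.04 m or y of cap_board in the frame of rack above 0.04 m)) or (y of marker in the frame of rack between 0.065 and 0.095 m and (y of fin_board in the frame of rack below 0.04 m or y of fin_board in the frame of rack above 0.12 m) and (y of cap_board in the frame of rack below 0.04 m or y of cap_board in the frame of rack above 0.12 m))) and contact force between marker and the fingers below 0.2 N and z of each of fin_board, cap_board in the frame of rack below 0.012 m and angle between the x axis of fan_board and the x axis of camera_head, either way round below 0.35 rad and x of camera_head in the frame of fan_board above 0.05 m and x of fan in the frame of camera_head between -0.28 and -0.12 m and y of fan in the frame of camera_head between -0.04 and 0.04 m and z of fan in the frame of camera_head between -0.04 and 0.04 m and height (world z) of fan_board above 0.12 m and contact force between fan_board and the fingers above 1 N and linear speed of fan_board below 0.03 m/s and contact force between fan_board and rack below 0.2 N and contact force between fan_board and marker below 0.2 N and contact force between fan_board and camera_head below 0.2 N and contact force between fan_board and fin_board below 0.2 N and contact force between fan_board and cap_board below 0.2 N); the arm keeps its last pose, push and grip.
It fails at once if the marker is carried through the air above the slot part of the rail instead of being slid (x of marker in the frame of rack between 0.045 and 0.145 m and y of marker in the frame of rack between -0.115 and 0.14 m and z of marker in the frame of rack above 0.095 m).
It fails at once if another board is moved more than 25 mm (distance of any of fin_board, cap_board from where it was at the start of the episode above 0.025 m).
It fails at once if a bystander on the bench is moved more than 30 mm (distance of any of driver, cooler, jar, screw_tray, mug, tape from where it was at the start of the episode above 0.03 m).
It also fails if it takes over 58 s, if anything falls off the work surface, if the arm or the gripper's body presses on something with over 40 N, if the wrist force passes 120 N, or if a joint passes its speed limit or range.

## Working session

There is one attempt and no reset: what is moved stays moved. The work goes in short steps, Python scripts to look and compute and a shell command to move; the robot and the scene stay as the last step left them, time stands still between calls to the robot, and variables do not carry over. Pictures are saved under pics/ and viewed, and the job is handed in when it is done.

```bash
ls; mkdir -p pics
python3 - <<'E'
from rig import bot
import cv2,numpy as np
s=bot.read_state();print({k:np.round(v,3).tolist() for k,v in s.items()})
for n in("side","top"):
    c=bot.capture(n);cv2.imwrite(f"pics/{n}0.png",c["color"][:,:,::-1]);print(n,c["intrinsics"],c["k1"],c["pose"])
    np.savez(f"{n}0.npz",**c)
E
```

```text
pics
{'time_s': 0.0, 'joint_positions': [57.095, 30.278, 82.154, 0.0, 67.689, -10.228], 'qvel': [-0.017, 0.026, -0.021, -0.098, 0.042, 0.005], 'tau': [0.002, -44.004, -17.66, 0.064, 0.058, -0.0], 'position': [0.241, 0.576, 0.233], 'tcp_rot': [[-0.001, 0.386, 0.923], [-0.002, 0.923, -0.386], [-1.0, -0.002, -0.0]], 'force': [0.084, -0.701, 0.181], 'moment': [0.018, -0.059, -0.0], 'opening': 1.0}
side [[450.174656     0.         314.57508934]
 [  0.         450.174656   203.53605061]
 [  0.           0.           1.        ]] -0.0653103082367458 [[ 0.96136368 -0.21889231  0.16693122  0.36173601]
 [-0.27502758 -0.73769419  0.61657693 -0.80164292]
 [-0.01181975 -0.63866535 -0.76939383  1.23719802]
 [ 0.          0.          0.          1.        ]]
top [[398.97867241   0.         324.62307062]
 [  0.         398.97867241 201.65130427]
 [  0.           0.           1.        ]] -0.09976876725363988 [[-0.02809702 -0.99706768  0.07118004  0.47900557]
 [-0.99945927  0.02680489 -0.01904375 -0.00342212]
 [ 0.01707993 -0.07167662 -0.99728167  1.67358865]
 [ 0.          0.          0.          1.        ]]
```

View pics/side0.png

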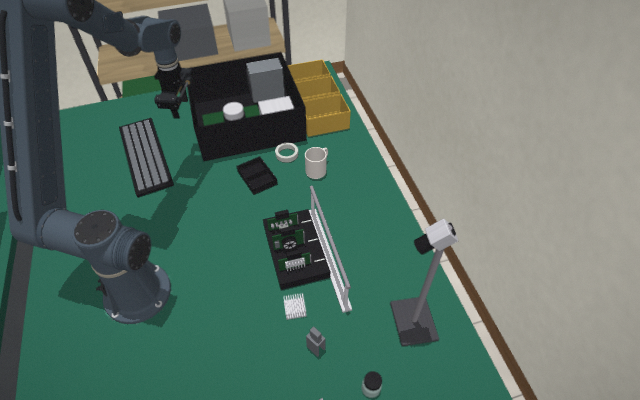

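View pics/top0.png

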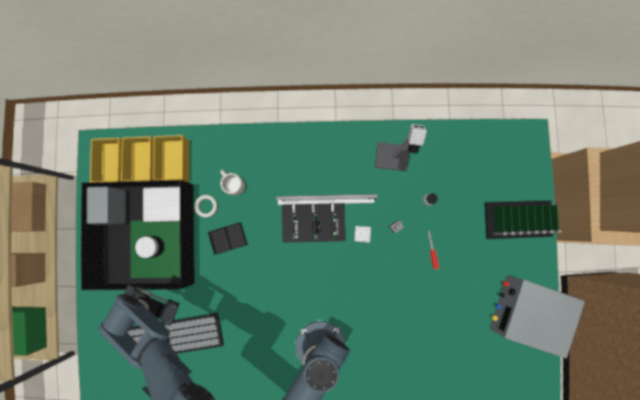

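The fan board seems to be the middle one (side view ~(290,243)) and the marker is at side ~(316,342) and top ~(397,227). I'll zoom in on both.

```bash
cat > h.py <<'E'
import numpy as np,cv2
class C:
    def __init__(s,c):
        s.K=c["intrinsics"];s.k=float(c["k1"]);s.P=c["pose"];s.R=s.P[:3,:3];s.o=s.P[:3,3];s.im=c["color"]
    def ray(s,u,v):
        x=(u-s.K[0,2])/s.K[0,0];y=(v-s.K[1,2])/s.K[1,1];a=np.array([x,y]);b=a.copy()
        for _ in range(20): b=a/(1+s.k*(b@b))
        d=s.R@np.array([b[0],b[1],1]);return d/np.linalg.norm(d)
    def plane(s,u,v,z): d=s.ray(u,v);return s.o+d*(z-s.o[2])/d[2]
    def proj(s,p):
        q=s.R.T@(np.asarray(p,float)-s.o);x=q[:2]/q[2];x=x*(1+s.k*(x@x));return x*[s.K[0,0],s.K[1,1]]+s.K[:2,2]
def load(n): return C(dict(np.load(n+".npz")))
def tri(a,pa,b,pb):
    da,db=a.ray(*pa),b.ray(*pb);M=np.stack([da,-db],1);t=np.linalg.lstsq(M,b.o-a.o,rcond=None)[0]
    A=a.o+da*t[0];B=b.o+db*t[1];return (A+B)/2,np.linalg.norm(A-B)
def crop(im,x0,y0,x1,y1,f,name):
    c=cv2.resize(im[y0:y1,x0:x1,::-1],None,fx=f,fy=f,interpolation=cv2.INTER_CUBIC)
    st=20 if f<8 else 10
    for x in range((x0+st-1)//st*st,x1,st): cv2.putText(c,str(x),(int((x-x0)*f),10),0,.35,(0,255,255),1);cv2.line(c,(int((x-x0+.5)*f),12),(int((x-x0+.5)*f),18),(0,255,255),1)
    for y in range((y0+st-1)//st*st,y1,st): cv2.putText(c,str(y),(0,int((y-y0+.5)*f)+4),0,.35,(0,255,255),1);cv2.line(c,(24,int((y-y0+.5)*f)),(30,int((y-y0+.5)*f)),(0,255,255),1)
    cv2.imwrite("pics/"+name,c)
E
python3 - <<'E'
from h import *
s=load("side0");t=load("top0")
crop(s.im,250,180,360,290,5.4,"s_rack.png")
crop(s.im,280,280,360,360,7,"s_mk.png")
crop(s.im,380,200,480,350,4,"s_cam.png")
crop(t.im,270,180,440,280,4.6,"t_rack.png")
crop(t.im,360,110,450,180,8,"t_cam.png")
E
```

```text
(no output)
```

View pics/s_rack.png

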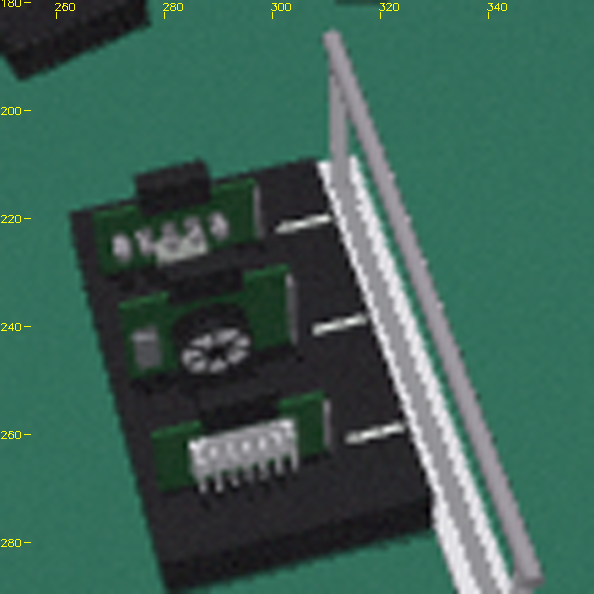

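View pics/s_mk.png

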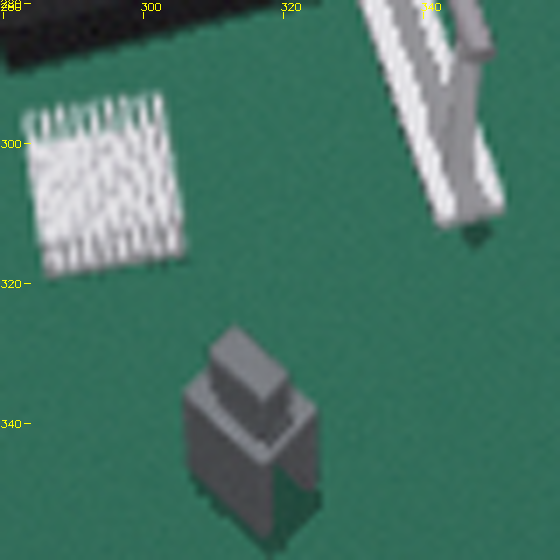

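View pics/s_cam.png

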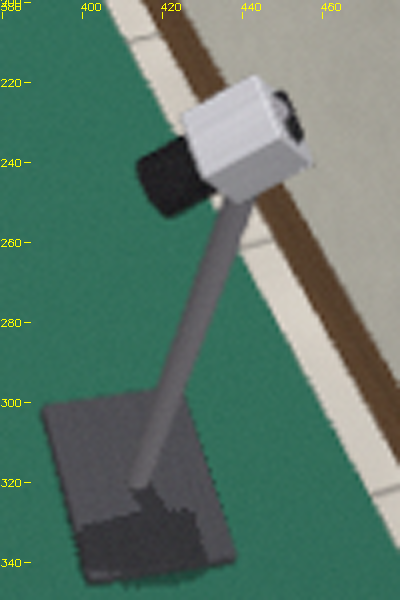

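View pics/t_rack.png

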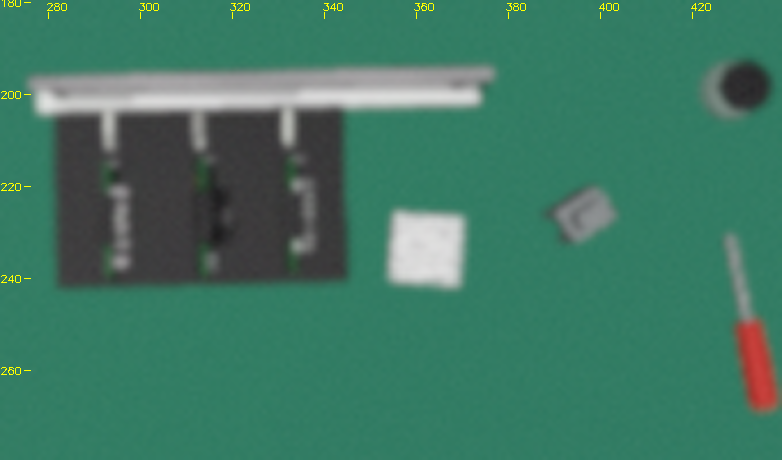

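View pics/t_cam.png

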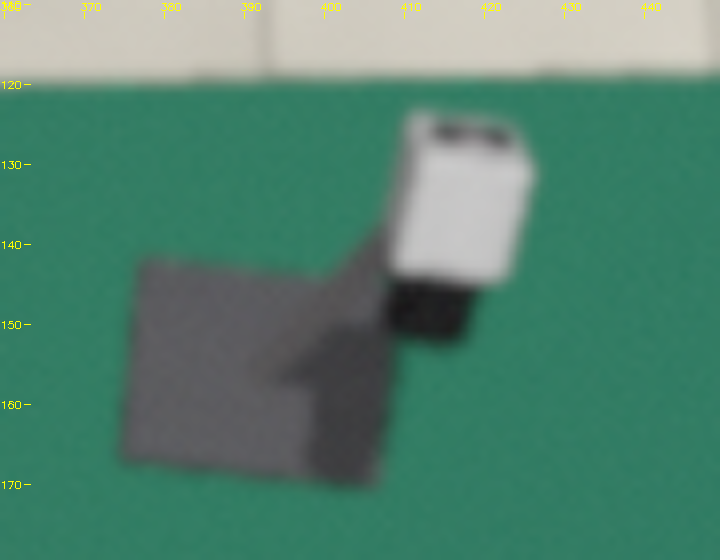

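Run:
```python
from h import *
s=load("side0");t=load("top0")
S=lambda x,y,f,x0,y0:(x/f+x0-.5,y/f+y0-.5)
r=lambda x,y:S(x,y,5.4,250,180); m=lambda x,y:S(x,y,7,280,280); T=lambda x,y:S(x,y,4.6,270,180)
c=S_=lambda x,y:S(x,y,4,380,200); tc=lambda x,y:S(x,y,8,360,110)
np.set_printoptions(precision=4,suppress=True)
print("rack corners");
for q in [(70,212),(316,158),(160,562),(432,498)]: print(s.plane(*r(*q),.036))
print("top rack corners")
for q in [(55,287),(347,280),(56,112),(344,106)]: print(t.plane(*T(*q),.036))
print("rail",tri(s,r(331,36),t,T(30,83)),tri(s,r(534,578),t,T(494,74)))
print(s.plane(*r(331,36),.135),s.plane(*r(534,578),.135))
print("lines side")
for q in [(276,229),(332,217),(313,330),(368,319),(346,438),(404,427)]: print(s.plane(*r(*q),.036))
print("marker tab side")
for q in [(236,325),(290,376),(264,402),(209,350)]: print(s.plane(*m(*q),.112))
print("bridge left/bottom corner side z76")
for q in [(184,398),(265,463),(318,408)]: print(s.plane(*m(*q),.076))
print(s.plane(*m(270,540),0))
print("marker top: bridge corners z76")
for q in [(545,213),(602,187),(617,215),(578,243)]: print(t.plane(*T(*q),.076))
print(t.plane(*T(588,212),.112))
print("base plate side, top(z~.008)")
for q in [(40,408),(182,390),(236,558),(88,582)]: print(s.plane(*c(*q),.0))
for q in [(140,258),(402,275),(380,488),(122,462)]: print(t.plane(*tc(*q),.0))
print("cooler");
for q in [(393,210),(466,214),(461,288),(388,281)]: print(t.plane(*T(*q),.034))
print("jar",t.plane(*T(745,85),.07))
```

```text
rack corners
[0.4349 0.1468 0.036 ]
[0.5943 0.145  0.036 ]
[ 0.4326 -0.1117  0.036 ]
[ 0.5913 -0.1148  0.036 ]
top rack corners
[0.4358 0.1463 0.036 ]
[ 0.4347 -0.1134  0.036 ]
[0.5916 0.1421 0.036 ]
[ 0.59   -0.1156  0.036 ]
rail (array([0.6092, 0.1545, 0.1373]), np.float64(0.0007439459658304539)) (array([ 0.6066, -0.2355,  0.1426]), np.float64(0.0004227597732658761))
[0.6094 0.1565 0.135 ] [ 0.6085 -0.2315  0.135 ]
lines side
[0.5554 0.0973 0.036 ]
[0.5913 0.0964 0.036 ]
[0.5572 0.0171 0.036 ]
[0.5911 0.0155 0.036 ]
[ 0.5553 -0.0621  0.036 ]
[ 0.5898 -0.0644  0.036 ]
marker tab side
[ 0.486  -0.3059  0.112 ]
[ 0.4999 -0.3313  0.112 ]
[ 0.4876 -0.3385  0.112 ]
[ 0.4734 -0.3127  0.112 ]
bridge left/bottom corner side z76
[ 0.4624 -0.3134  0.076 ]
[ 0.4852 -0.3473  0.076 ]
[ 0.5109 -0.3318  0.076 ]
[ 0.4862 -0.349   0.    ]
marker top: bridge corners z76
[ 0.4889 -0.2858  0.076 ]
[ 0.5101 -0.337   0.076 ]
[ 0.4852 -0.3493  0.076 ]
[ 0.4618 -0.3139  0.076 ]
[ 0.4884 -0.3166  0.112 ]
base plate side, top(z~.008)
[ 0.7418 -0.2459  0.    ]
[ 0.8515 -0.2629  0.    ]
[ 0.8325 -0.3979  0.    ]
[ 0.7235 -0.3838  0.    ]
[ 0.8493 -0.2667  0.    ]
[ 0.8373 -0.4079  0.    ]
[ 0.7222 -0.3905  0.    ]
[ 0.7393 -0.2526  0.    ]
cooler
[ 0.4958 -0.1566  0.034 ]
[ 0.4903 -0.222   0.034 ]
[ 0.4245 -0.2153  0.034 ]
[ 0.4327 -0.1501  0.034 ]
jar [ 0.5968 -0.4704  0.07  ]
```

The fan board is in the middle slot. The rack centre is about (0.5135, 0.0165) with yaw −0.6°, and the rail is at x≈0.607–0.6085. The marker is at (0.4866, −0.323) with its x axis heading about 32°. The first move goes above the marker.

```bash
python3 -m inch '{"dp":[[-14,0,0],[-14,0,0],[-14,0,0],[-14,0,0],[-14,0,0],[0,-3,38.3],[0,-3,38.3],[0,-3,38.3],[0,-3,38.3],[0,-3,38.3],[0,-3,38.3],[0,-3,38.3],[0,-3,38.3],[0,-3,38.3],[0,-3,38.3],[0,-3,38.3],[0,-3,38.3],[0,-3,38.3],[0,-3,38.3]],"yaw":[7.06,7.06,7.06,7.06,7.06,0,0,0,0,0,0,0,0,0,0,0,0,0,0]}' 60
python3 - <<'E'
from rig import bot
import numpy as np
s=bot.read_state();print(s["time_s"],s["position"],np.round(s["tcp_rot"],4),s["joint_positions"])
E
```

```text
time_s: 1.68
position: [0.4898, 0.098, 0.3033]
tcp_rot: [[-0.001, 0.848, 0.53], [0.0, 0.53, -0.848], [-1.0, -0.001, -0.0]]
force: [0.1, 0.3, 0.0]
opening: 0.692
1.6833 [0.48981119 0.09797032 0.30331729] [[-7.000e-04  8.480e-01  5.301e-01]
 [ 2.000e-04  5.301e-01 -8.480e-01]
 [-1.000e+00 -5.000e-04 -5.000e-04]] [-1.53324272e+00  1.57004846e+01  9.45251508e+01  8.51986754e-03
  6.98140880e+01 -3.35455352e+01]
```

```bash
python3 -m inch '{"dp":[[0,-20.5,32.3],[0,-20.5,32.3],[0,-20.5,32.3],[0,-20.5,32.3],[0,-20.5,32.3],[0,-20.5,32.3],[0,-20.5,32.3],[0,-20.5,32.3],[0,-20.5,32.3],[0,-20.5,32.3],[0,-20.5,32.3],[35,0,0],[35,0,0],[25,0,0],[0,0,0]],"yaw":[0,0,0,0,0,0,0,0,0,0,0,0,0,0,0]}' 60
cat > snap.py <<'E'
import sys
from rig import bot
from h import *
tag=sys.argv[1]
for n in ("side","top"):
    c=bot.capture(n);np.savez(f"{n}_{tag}.npz",**c)
s=bot.read_state();print(s["time_s"],np.round(s["position"],4),np.round(s["tcp_rot"],3).tolist(),np.round(s["force"],1),s["opening"])
E
python3 snap.py a
python3 - <<'E'
from h import *
s=load("side_a");t=load("top_a")
crop(s.im,280,260,380,360,6,"sa.png");crop(t.im,360,180,440,250,8,"ta.png")
E
```

```text
time_s: 2.93
position: [0.4833, -0.3184, 0.2026]
tcp_rot: [[-0.01, 0.848, 0.529], [0.009, 0.529, -0.848], [-1.0, -0.003, -0.013]]
force: [-0.5, 0.1, -1.9]
opening: 0.686
3.0333 [ 0.4865 -0.3207  0.2079] [[-0.002, 0.848, 0.53], [0.002, 0.53, -0.848], [-1.0, -0.001, -0.002]] [ 0.6 -0.2  0.2] 0.6886742286371391
```

View pics/sa.png

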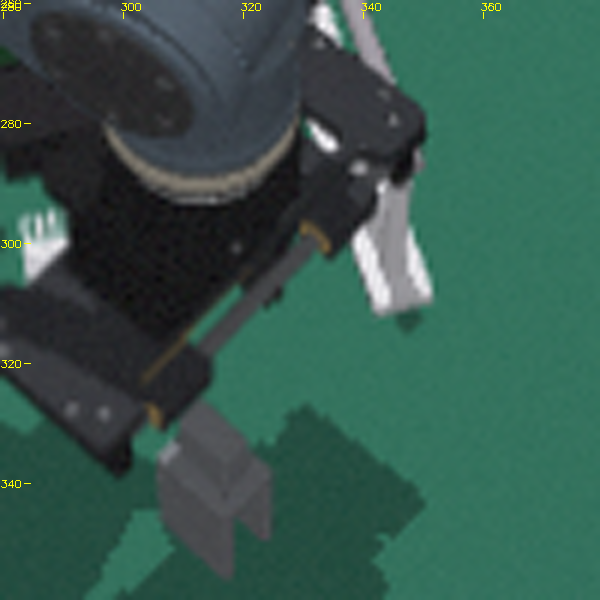

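View pics/ta.png

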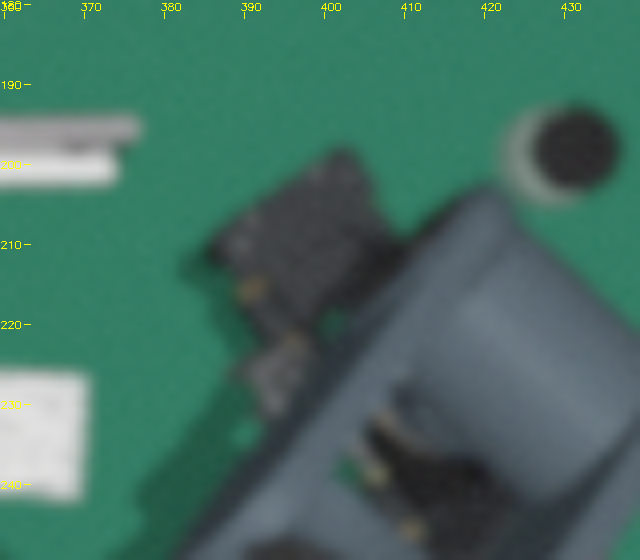

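Both views show the fingers yawed in line with the tab. Next I descend and grip the marker.

```bash
python3 -m inch '{"dp":[[20,0,1],[20,0,1],[20,0,0],[20,0,0],[18,0,0],[12,0,0],[7,0,0],[0,0,0],[0,0,0],[0,0,0]],"yaw":[0,0,0,0,0,0,0,0,0,0]}' 60
python3 -m inch '{"dp":[[0,0,0],[0,0,0],[0,0,0],[0,0,0],[0,0,0],[0,0,0],[0,0,0],[0,0,0],[0,0,0],[0,0,0]],"yaw":[0,0,0,0,0,0,0,0,0,0]}' 0
python3 snap.py b
python3 - <<'E'
from h import *
s=load("side_b");crop(s.im,270,270,370,370,6,"sb.png")
E
```

```text
time_s: 3.87
position: [0.489, -0.3236, 0.0932]
tcp_rot: [[0.002, 0.848, 0.53], [-0.002, 0.53, -0.848], [-1.0, 0.001, 0.003]]
force: [-0.5, 0.0, -0.1]
opening: 0.688
time_s: 4.7
position: [0.4878, -0.3227, 0.0914]
tcp_rot: [[-0.0, 0.848, 0.53], [0.0, 0.53, -0.848], [-1.0, -0.0, -0.0]]
force: [-0.1, -0.1, -0.5]
opening: 0.182
4.8 [ 0.4879 -0.3227  0.0915] [[-0.0, 0.848, 0.53], [0.0, 0.53, -0.848], [-1.0, -0.0, -0.0]] [-0.3 -0.  -1.5] 0.1769409244470416
```

View pics/sb.png

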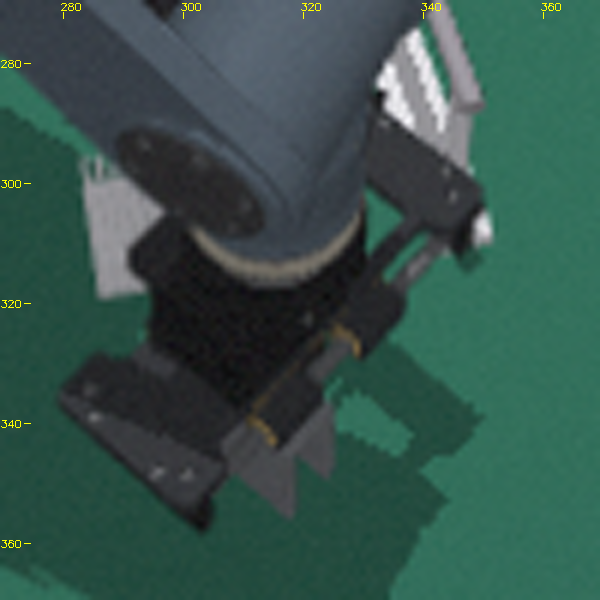

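The grip closed at 15.4 mm, matching the 16 mm tab. I lift, turn and go over the free end of the rail.

```bash
python3 -m inch '{"dp":[[-25,0,0],[-30,0,0],[-30,0,0],[-30,0,0],[-30,0,0],[-30,0,0],[0,0,0],[0,0,0],[0,0,0],[0,0,0],[0,0,0],[0,19.6,-26.7],[0,19.6,-26.7],[0,19.6,-26.7],[0,19.6,-26.7],[0,19.6,-26.7],[0,19.6,-26.7],[0,0,0],[0,0,0],[0,0,0]],"yaw":[0,0,0,0,0,0,6.52,6.52,6.52,6.52,6.52,0,0,0,0,0,0,0,0,0]}' 0
python3 snap.py c
python3 - <<'E'
from h import *
s=load("side_c");t=load("top_c");crop(s.im,290,200,390,310,5.4,"sc.png");crop(t.im,330,150,420,230,8,"tc.png")
E
```

```text
time_s: 6.47
position: [0.6067, -0.1637, 0.2662]
tcp_rot: [[-0.001, 1.0, -0.009], [-0.0, -0.009, -1.0], [-1.0, -0.001, 0.0]]
force: [-0.5, 0.8, -0.3]
opening: 0.18
6.5667 [ 0.6064 -0.1646  0.2664] [[-0.001, 1.0, -0.011], [-0.0, -0.011, -1.0], [-1.0, -0.001, 0.0]] [ 0.4  0.1 -0.1] 0.18316300220612478
```

View pics/sc.png

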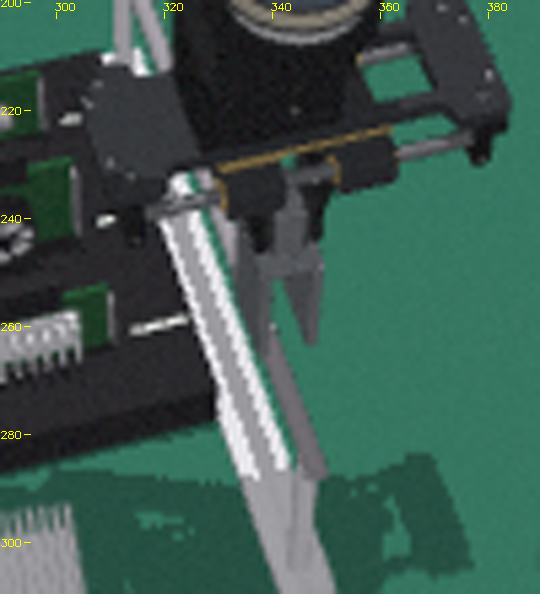

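View pics/tc.png

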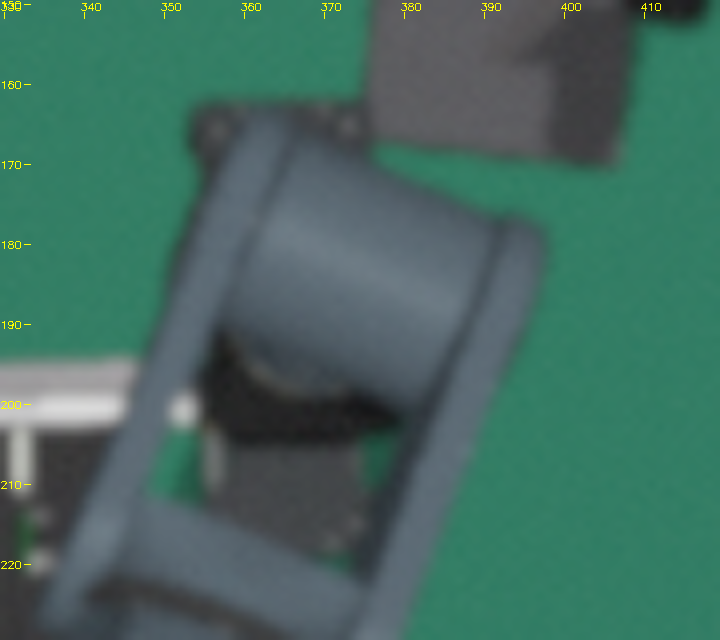

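Run:
```python
from h import *
s=load("side_c")
P=np.array([.6064,-.1646,.2664-.0905])
for x in(-16,-10,10,16):
  for y in (-22,22):
    u=s.proj(P+[x/1e3,y/1e3,0]);print(x,y,np.round(u,1),"crop",np.round((u-[290,200]+.5)*5.4))
for y in (-.2315,-.19,-.164,-.1):
  for dx in(-6,6): 
    u=s.proj([.6064+dx/1e3+.0005,y,.135]);print("rail",y,dx,np.round((u-[290,200]+.5)*5.4))
```

```text
-16 -22 [337.6 266.9] crop [260. 364.]
-16 22 [332.8 254. ] crop [234. 294.]
-10 -22 [339.7 266.4] crop [271. 361.]
-10 22 [334.8 253.5] crop [245. 292.]
10 -22 [346.6 264.6] crop [308. 352.]
10 22 [341.6 251.8] crop [281. 283.]
16 -22 [348.7 264.1] crop [319. 349.]
16 22 [343.7 251.3] crop [292. 280.]
rail -0.2315 -6 [304. 474.]
rail -0.2315 6 [326. 468.]
rail -0.19 -6 [279. 406.]
rail -0.19 6 [301. 400.]
rail -0.164 -6 [263. 365.]
rail -0.164 6 [285. 360.]
rail -0.1 -6 [227. 268.]
rail -0.1 6 [248. 263.]
```

The projected leg and rail edges match the picture to about 1 mm, so I lower it.

```bash
python3 -m inch '{"dp":[[15,0,0],[20,0,0],[20,0,0],[15,0,0],[10,0,0],[8,0,0],[5,0,0],[4,0,0],[3,0,0],[3,0,0],[0,0,0],[0,0,0],[0,0,0]],"yaw":[0,0,0,0,0,0,0,0,0,0,0,0,0]}' 0
python3 snap.py d
python3 - <<'E'
from h import *
s=load("side_d");crop(s.im,290,200,390,310,5.4,"sd.png")
E
```

```text
time_s: 7.65
position: [0.6075, -0.1637, 0.164]
tcp_rot: [[0.001, 1.0, -0.01], [-0.0, -0.01, -1.0], [-1.0, 0.001, 0.0]]
force: [0.3, 0.8, -0.3]
opening: 0.179
7.75 [ 0.6074 -0.1637  0.164 ] [[0.001, 1.0, -0.01], [-0.0, -0.01, -1.0], [-1.0, 0.001, 0.0]] [-0.8 -0.2 -0.7] 0.17809520461640388
```

View pics/sd.png

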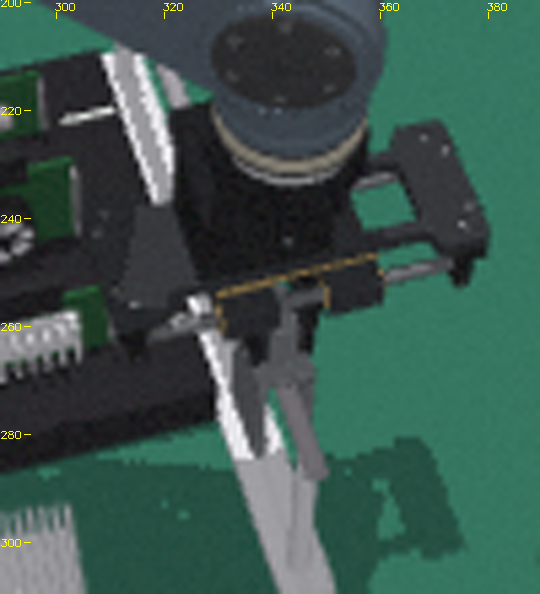

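```bash
python3 -m inch '{"dp":[[2,0,0],[0,0,0],[0,0,-12],[0,0,-17],[0,0,-17],[0,0,-17],[0,0,-17],[0,0,-17],[0,0,-17],[0,0,-17],[0,0,-17],[0,0,-17],[0,0,-12],[0,0,0],[0,0,0],[0,0,0]],"yaw":[0,0,0,0,0,0,0,0,0,0,0,0,0,0,0,0]}' 0
python3 snap.py e
python3 - <<'E'
from h import *
s=load("side_e");crop(s.im,260,170,370,290,5,"se.png")
E
```

```text
time_s: 9.08
position: [0.6092, 0.0146, 0.1623]
tcp_rot: [[0.001, 1.0, -0.01], [0.002, -0.01, -1.0], [-1.0, 0.001, -0.002]]
force: [0.3, 3.1, 6.1]
opening: 0.185
9.1833 [0.6092 0.0142 0.1623] [[0.001, 1.0, -0.011], [0.002, -0.011, -1.0], [-1.0, 0.001, -0.002]] [-1.1  3.5  6.1] 0.1814817824061164
```

View pics/se.png

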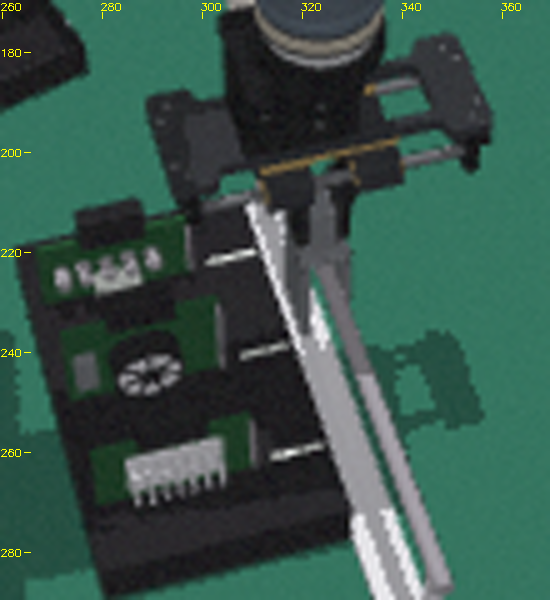

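It slid along with light rail contact (6 N). I release it, back off upward, and then retreat toward −x to clear the view.

```bash
python3 -m inch '{"dp":[[0,0,0],[0,0,0],[0,0,0],[0,0,0],[0,0,0],[-8,0,0],[-15,0,0],[-25,0,0],[-30,0,0],[-30,0,0],[-30,0,0],[0,-30,0],[0,-40,0],[0,-40,0],[0,-40,0],[0,-40,0],[0,0,0]],"yaw":[0,0,0,0,0,0,0,0,0,0,0,0,0,0,0,0,0]}' 45
python3 snap.py f
python3 - <<'E'
from h import *
s=load("side_f");crop(s.im,260,170,370,290,5,"sf.png");t=load("top_f");crop(t.im,260,170,390,260,6,"tf.png")
E
```

```text
time_s: 10.6
position: [0.4081, 0.0173, 0.298]
tcp_rot: [[-0.013, 1.0, -0.01], [0.002, -0.01, -1.0], [-1.0, -0.013, -0.002]]
force: [-0.5, 0.9, -0.7]
opening: 0.517
10.7 [0.4174 0.0155 0.3002] [[0.001, 1.0, -0.01], [-0.0, -0.01, -1.0], [-1.0, 0.001, 0.0]] [ 1.4 -0.5  0.1] 0.5190686204220184
```

View pics/sf.png

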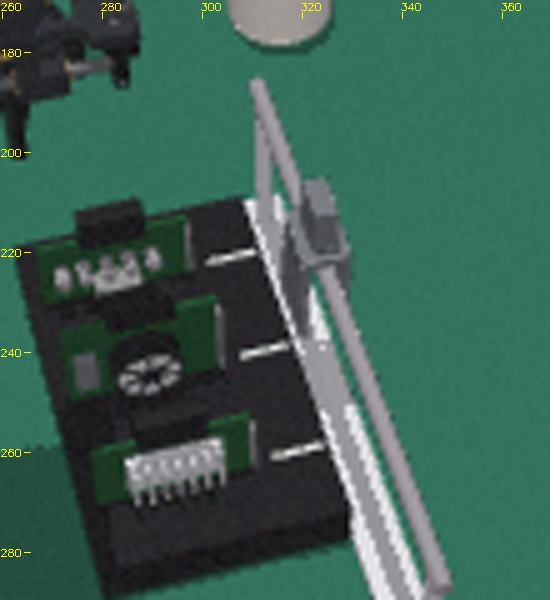

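View pics/tf.png

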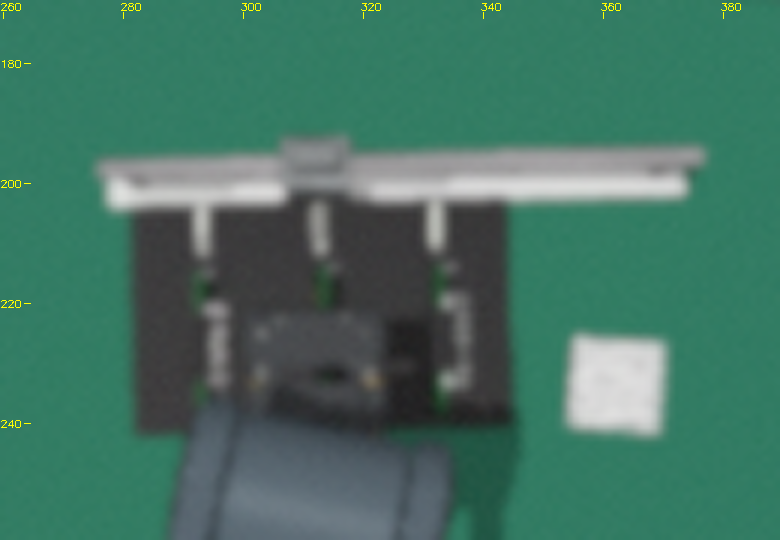

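Run:
```python
from h import *
np.set_printoptions(precision=4,suppress=True)
s=load("side0");t=load("top0");sf=load("side_f");tf=load("top_f")
S=lambda x,y,f,x0,y0:(x/f+x0-.5,y/f+y0-.5)
c=lambda x,y:S(x,y,4,380,200); tc=lambda x,y:S(x,y,8,360,110)
print("marker tab side",sf.plane(*S(317,184,5,260,170),.183),"top",tf.plane(*S(316,153,6,260,170),.183), "bridge top ctr",tf.plane(*S(316,164,6,260,170),.147))
print("lens tri",tri(s,c(153,190),t,tc(427,334)), s.plane(*c(153,190),.4),t.plane(*tc(427,334),.4))
print("post foot",s.plane(*c(142,486),.006),"plate c", s.plane(*c(138,485),.006))
# black barrel mask ends
for nm,C,(x0,y0,x1,y1) in(("s",s,(405,225,440,260)),("t",t,(400,140,425,160))):
    g=cv2.cvtColor(C.im,cv2.COLOR_RGB2GRAY)[y0:y1,x0:x1];m=(g<40).astype(np.uint8);ys,xs=np.nonzero(m);print(nm,len(xs),xs.min()+x0,xs.max()+x0,ys.min()+y0,ys.max()+y0,xs.mean()+x0,ys.mean()+y0)
# expected projections for model
def cam(o,yaw,p=np.radians(40)):
    X=np.array([np.cos(p)*np.cos(yaw),np.cos(p)*np.sin(yaw),np.sin(p)]);Y=np.array([-np.sin(yaw),np.cos(yaw),0]);return X,Y,np.cross(X,Y)
o=tri(s,c(153,190),t,tc(427,334))[0]
X,Y,Z=cam(o,np.radians(-7.6))
print("barrel centre should be",s.proj(o+X*.0175),t.proj(o+X*.0175),"box back",s.proj(o+X*.085),t.proj(o+X*.085))
```

```text
marker tab side [0.6116 0.0255 0.183 ] top [0.6116 0.0141 0.183 ] bridge top ctr [0.6078 0.0147 0.147 ]
lens tri (array([ 0.7274, -0.3199,  0.4035]), np.float64(0.002166918609072367)) [ 0.7301 -0.318   0.4   ] [ 0.727  -0.3204  0.4   ]
post foot [ 0.7881 -0.3292  0.006 ] plate c [ 0.7856 -0.3276  0.006 ]
s 210 415 433 234 253 422.6666666666667 244.28571428571428
t 50 409 417 146 151 412.86 148.5
barrel centre should be [423.9343 243.4145] [414.1276 146.1811] box back [450.5508 228.7999] [418.7323 127.2066]
```

Run:
```python
from h import *
s=load("side_f");t=load("top_f")
a=cv2.resize(s.im[195:245,300:350,::-1],None,fx=11,fy=11,interpolation=cv2.INTER_CUBIC)
b=cv2.resize(t.im[185:210,295:330,::-1],None,fx=11,fy=11,interpolation=cv2.INTER_CUBIC)
def box(im,C,o,f,cx,cy,hx,hy,z,col):
    p=[((C.proj([cx+i*hx,cy+j*hy,z])-o+.5)*f).astype(int) for i,j in((-1,-1),(1,-1),(1,1),(-1,1))]
    cv2.polylines(im,[np.array(p)],True,col,1)
for z,hx,hy,col in((.183,.008,.015,(0,0,255)),(.147,.016,.022,(0,255,255))):
    box(a,s,np.array([300,195]),11,.6085,.015,hx,hy,z,col);box(b,t,np.array([295,185]),11,.6085,.015,hx,hy,z,col)
w=np.zeros((600,800,3),np.uint8);w[:550,:550]=a;b=cv2.resize(b,(249,178));w[:178,551:800]=b
cv2.imwrite("pics/mk.png",w)
```

```text
(no output)
```

View pics/mk.png

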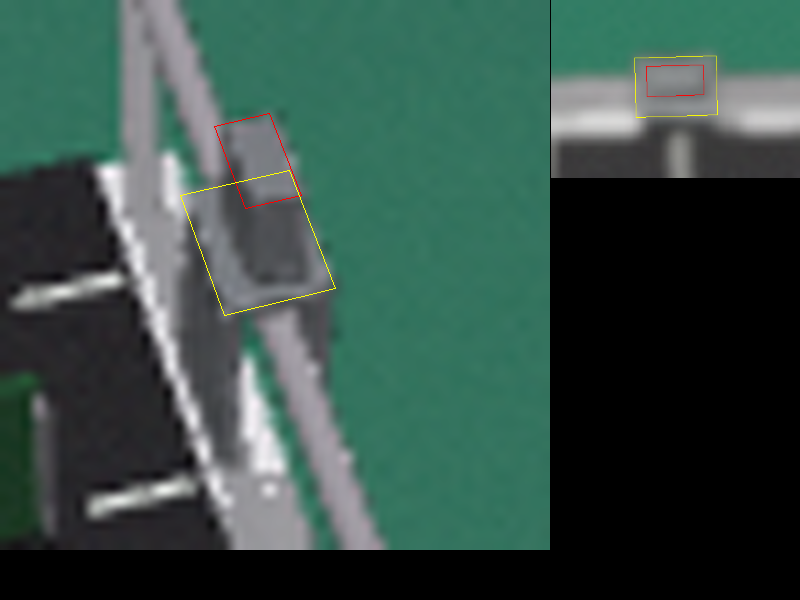

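The marker sits at y ≈ 0.015–0.017, within 2 mm of the slot. The camera looks 40° down, but my rows only shift and turn about the tool's x. So the board's tilt has to come either from the behaviour at the edge of reach or from pivoting in the grip. I'll test the reach limit empty-handed and high up.

```bash
python3 -m inch '{"dp":[[-40,8,0],[-40,8,0],[-40,8,0],[-40,8,0],[-40,8,0],[-40,8,0],[-40,8,0],[-40,8,0],[-40,8,0],[-40,8,0],[-40,8,0],[-40,8,0]],"yaw":[0,0,0,0,0,0,0,0,0,0,0,0]}' 45
python3 - <<'E'
from rig import bot
import numpy as np
s=bot.read_state();print(s["time_s"],s["position"],np.round(s["tcp_rot"],4).tolist(),np.round(s["joint_positions"],1))
E
```

```text
time_s: 11.7
position: [0.5144, 0.0143, 0.7777]
tcp_rot: [[0.005, 1.0, -0.01], [-0.001, -0.01, -1.0], [-1.0, 0.005, 0.001]]
force: [1.6, 0.2, 1.4]
opening: 0.516
11.7 [0.51444587 0.01434913 0.77766379] [[0.0053, 0.9999, -0.0098], [-0.0009, -0.0098, -1.0], [-1.0, 0.0053, 0.0009]] [-10.9  16.5  22.3   0.  140.9 -10.3]
```

```bash
python3 -m inch '{"dp":[[-30,0,0],[-30,0,0],[-30,0,0],[-30,0,0],[0,0,0]],"yaw":[0,0,0,0,0]}' 45
python3 - <<'E'
from rig import bot
import numpy as np
s=bot.read_state();print(s["time_s"],s["position"],np.round(s["tcp_rot"],4).tolist(),np.round(s["joint_positions"],1))
E
```

```text
time_s: 12.12
position: [0.4597, 0.0131, 0.8371]
tcp_rot: [[0.005, 1.0, -0.01], [0.009, -0.01, -1.0], [-1.0, 0.005, -0.009]]
force: [-0.4, 0.8, 0.7]
opening: 0.519
12.1167 [0.45968787 0.01305508 0.8371186 ] [[0.0047, 0.9999, -0.0101], [0.0087, -0.0102, -0.9999], [-1.0, 0.0046, -0.0088]] [-12.7  15.7  12.5   1.2 151.7 -11.1]
```

```bash
python3 -m inch '{"dp":[[-41,0,0],[-41,0,0],[-41,0,0],[-41,0,0],[-41,0,0],[-41,0,0],[0,0,0]],"yaw":[0,0,0,0,0,0,0]}' 45
python3 - <<'E'
from rig import bot
import numpy as np
s=bot.read_state();print(s["time_s"],s["position"],np.round(s["tcp_rot"],4).tolist(),np.round(s["joint_positions"],1))
E
```

```text
time_s: 12.7
position: [0.3891, 0.0118, 0.8892]
tcp_rot: [[0.132, 0.991, -0.011], [-0.007, -0.011, -1.0], [-0.991, 0.132, 0.005]]
force: [-0.7, 0.8, 0.5]
opening: 0.519
12.7 [0.3890782  0.01177281 0.88916461] [[0.1319, 0.9912, -0.0114], [-0.0066, -0.0106, -0.9999], [-0.9912, 0.1319, 0.0051]] [-16.2   8.4  12.5   3.7 151.7 -12.2]
```

Pushing past the limit tilts the tool outward, 7.6° so far. I come back down to see whether the tilt persists.

```bash
python3 -m inch '{"dp":[[30,0,0],[30,10,0],[30,10,0],[30,10,0],[30,10,0],[0,0,0]],"yaw":[0,0,0,0,0,0]}' 45
python3 - <<'E'
from rig import bot
import numpy as np
s=bot.read_state();print(s["time_s"],s["position"],np.round(s["tcp_rot"],4).tolist(),np.round(s["joint_positions"],1))
E
```

```text
time_s: 13.2
position: [0.4536, 0.0094, 0.7362]
tcp_rot: [[0.112, 0.994, -0.011], [-0.001, -0.011, -1.0], [-0.994, 0.112, 0.0]]
force: [1.5, -0.4, -1.0]
opening: 0.518
13.2 [0.45356579 0.00936967 0.73617089] [[0.1117, 0.9937, -0.0111], [-0.0013, -0.011, -0.9999], [-0.9937, 0.1117, 0.0]] [-14.    3.3  46.2   1.8 124.2 -12.3]
```

The tilt persists (6.4°), so I have a way to tilt: push at the upper reach limit. Next I measure the fan board for grasping.

```bash
python3 snap.py g
python3 - <<'E'
from h import *
np.set_printoptions(precision=4,suppress=True)
s=load("side_g");t=load("top_g")
S=lambda x,y:(x/5+260-.5,y/5+170-.5)
print(s.plane(*S(215,296),.111),s.plane(*S(62,327),.111))
print("exp",s.proj([.5435,.0165,.111]),S(215,296),s.proj([.4435,.0165,.111]),S(62,327),"fan",s.proj([.4935,-.0035,.072]),S(150,374))
crop(s.im,265,215,315,260,12,"sg.png");
a=cv2.imread("pics/sg.png")
for x,y,z in [(x,y,z) for x in(.4715,.5155) for y in(.0095,.0235) for z in (.134,)]:
    u=(s.proj([x,y,z])-[265,215]+.5)*12;cv2.circle(a,(int(u[0]),int(u[1])),3,(0,0,255),-1)
cv2.imwrite("pics/sg.png",a)
E
```

```text
13.3 [0.4525 0.0094 0.7435] [[0.124, 0.992, -0.011], [-0.005, -0.011, -1.0], [-0.992, 0.124, 0.003]] [0.7 0.7 0.6] 0.5146168169652884
[0.5421 0.0138 0.111 ] [0.4455 0.0175 0.111 ]
exp [302.7044 227.926 ] (302.5, 228.7) [271.3416 235.3132] (271.9, 234.9) fan [289.3608 243.8912] (289.5, 244.3)
```

View pics/sg.png

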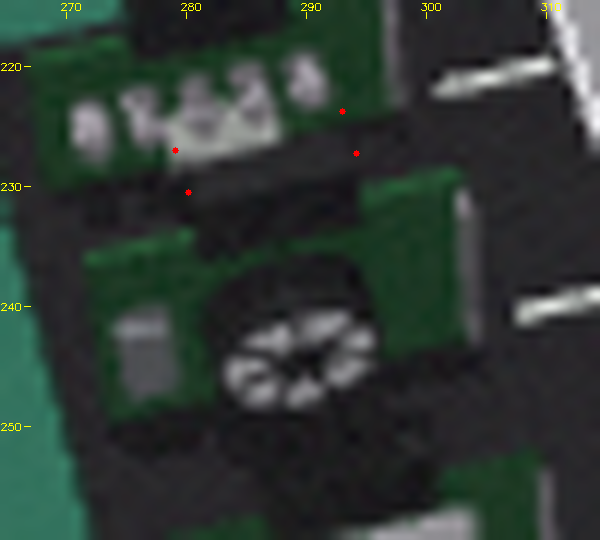

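The predicted handle and fan positions match the picture to under 1 px. I come down over the board while turning +90° about the tool axis.

```bash
python3 -m inch '{"dp":[[30,0,0],[32,0,0],[32,0,0],[32,0,0],[32,0,0],[32,0,0],[32,0,0],[32,0,0],[32,0,0],[32,0,0],[32,0,0],[32,0,0],[32,0,0],[32,0,0],[0,0,0],[0,0,0]],"yaw":[6.92,6.92,6.92,6.92,6.92,6.92,6.92,6.92,6.92,6.92,6.92,6.92,6.92,0,0,0]}' 45
python3 snap.py g2
python3 - <<'E'
from rig import bot
import numpy as np
s=bot.read_state();R=s["tcp_rot"];p=s["position"];print(np.round(s["joint_positions"],1))
for z in(.16,.113): print("to",z,R.T@(np.array([.494,.0163,z])-p)*1000)
E
```

```text
time_s: 14.63
position: [0.5102, 0.0069, 0.3024]
tcp_rot: [[0.127, -0.01, -0.992], [-0.005, -1.0, 0.01], [-0.992, 0.004, -0.127]]
force: [0.6, -0.2, 1.1]
opening: 0.518
14.7333 [0.5109 0.0068 0.3041] [[0.132, -0.01, -0.991], [-0.006, -1.0, 0.01], [-0.991, 0.005, -0.132]] [-0.2 -0.3 -0.1] 0.5195247499918363
[-12.5  13.4  98.1   1.5  61.   77.4]
to 0.16 [140.59658604  -9.99368642  35.81058935]
to 0.113 [187.18562421 -10.2204      42.00817944]
```

```bash
python3 -m inch '{"dp":[[28,-2,7.2],[28,-2,7.2],[28,-2,7.2],[28,-2,7.2],[28,-2,7.2],[15,0,2],[15,0,2],[10,0,1],[7,0,1],[0,0,0],[0,0,0],[0,0,0]],"yaw":[0,0,0,0,0,0,0,0,0,0,0,0]}' 45
python3 snap.py i
python3 - <<'E'
from h import *
s=load("side_i");crop(s.im,240,180,340,280,6,"si.png")
E
```

```text
time_s: 15.73
position: [0.491, 0.0169, 0.1111]
tcp_rot: [[0.128, -0.01, -0.992], [-0.005, -1.0, 0.01], [-0.992, 0.004, -0.128]]
force: [0.9, 0.0, 0.1]
opening: 0.519
15.8333 [0.4904 0.017  0.1108] [[0.127, -0.01, -0.992], [-0.005, -1.0, 0.01], [-0.992, 0.004, -0.127]] [ 0.7 -0.5  0.2] 0.5168015794664741
```

View pics/si.png

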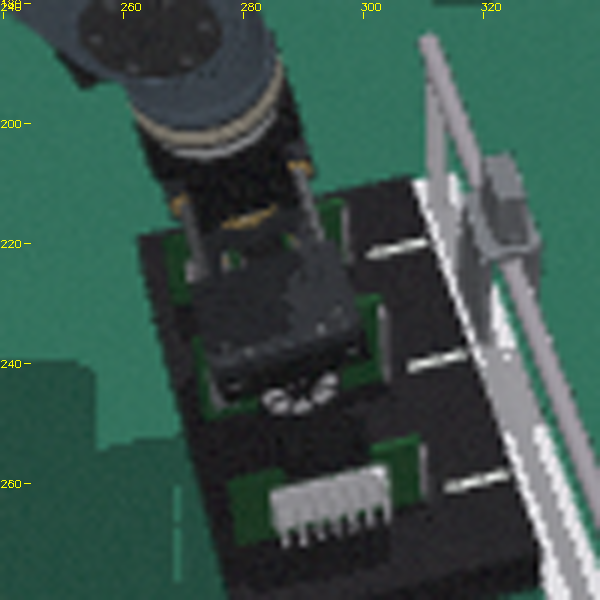

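```bash
python3 -m inch '{"dp":[[0,0,0],[0,0,0],[0,0,0],[0,0,0],[0,0,0],[0,0,0],[0,0,0],[0,0,0],[0,0,0]],"yaw":[0,0,0,0,0,0,0,0,0]}' 0
python3 - <<'E'
from rig import bot
import numpy as np
s=bot.read_state();R=s["tcp_rot"];print(s["position"],s["force"],s["moment"],s["opening"]*87);print("up 10mm",R.T@np.array([0,0,10]))
E
```

```text
time_s: 16.58
position: [0.4894, 0.0171, 0.1096]
tcp_rot: [[0.125, -0.01, -0.992], [-0.005, -1.0, 0.01], [-0.992, 0.003, -0.125]]
force: [-0.8, -2.0, 1.0]
opening: 0.158
[0.48941367 0.01705214 0.10962999] [-0.7757395  -2.00858748  1.01156334] [-0.2589961   0.29950312 -0.00645191] 13.766168530203007
up 10mm [-9.92190445  0.03474616 -1.24683795]
```

Gripped at 13.8 mm, matching the 14 mm handle. I draw it straight up, gently at first.

```bash
python3 -m inch '{"dp":[[-5,0,-0.6],[-9.9,0,-1.2],[-9.9,0,-1.2],[-9.9,0,-1.2],[-14.9,0,-1.9],[-19.8,0,-2.5],[-19.8,0,-2.5],[-19.8,0,-2.5],[-29.8,0,-3.7],[-29.8,0,-3.7],[-29.8,0,-3.7],[0,0,0],[0,0,0]],"yaw":[0,0,0,0,0,0,0,0,0,0,0,0,0]}' 0
python3 snap.py j
python3 - <<'E'
from h import *
s=load("side_j");crop(s.im,230,130,340,280,4,"sj.png")
E
```

```text
time_s: 17.67
position: [0.4897, 0.0179, 0.3112]
tcp_rot: [[0.128, -0.01, -0.992], [-0.005, -1.0, 0.01], [-0.992, 0.004, -0.129]]
force: [-0.8, -0.1, -2.2]
opening: 0.159
17.7667 [0.4877 0.0182 0.3084] [[0.122, -0.01, -0.993], [-0.004, -1.0, 0.01], [-0.993, 0.003, -0.122]] [ 0.6 -0.1 -1.9] 0.15178904816854222
```

View pics/sj.png

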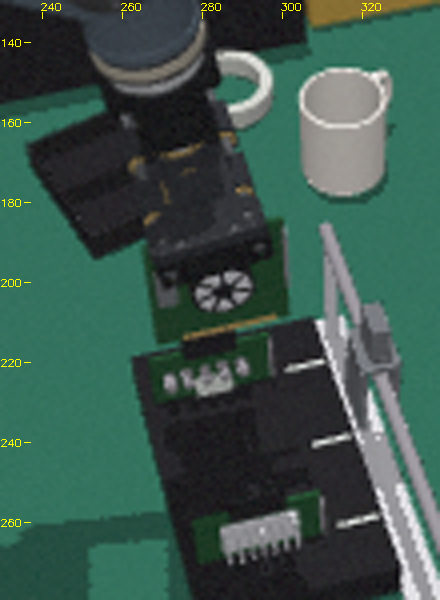

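The board is clear of its slot. I raise it and turn it −83° so the fan side heads toward the camera.

```bash
python3 -m inch '{"dp":[[-33,0,-4],[-33,0,-4],[-28,0,0],[-28,0,0],[-28,0,0],[-28,0,0],[-28,0,0],[-28,0,0],[-28,0,0],[-28,0,0],[-28,0,0],[-28,0,0],[-28,0,0],[-28,0,0],[0,0,0],[0,0,0]],"yaw":[0,0,-6.92,-6.92,-6.92,-6.92,-6.92,-6.92,-6.92,-6.92,-6.92,-6.92,-6.92,-6.92,0,0]}' 0
python3 - <<'E'
from rig import bot
import numpy as np
s=bot.read_state();print(np.round(s["joint_positions"],1),np.round(s["tcp_rot"],3).tolist())
E
python3 snap.py k
python3 - <<'E'
from h import *
s=load("side_k");cv2.imwrite("pics/sk.png",s.im[:,:,::-1])
E
```

```text
time_s: 19.1
position: [0.4476, 0.0194, 0.7086]
tcp_rot: [[0.124, 0.983, -0.132], [-0.004, -0.133, -0.991], [-0.992, 0.123, -0.012]]
force: [-0.1, 0.2, -1.8]
opening: 0.156
[-12.8   1.3  52.6   1.5 119.1  -4.3] [[0.124, 0.983, -0.132], [-0.004, -0.133, -0.991], [-0.992, 0.123, -0.012]]
19.2 [0.4474 0.0195 0.7065] [[0.119, 0.984, -0.132], [-0.003, -0.133, -0.991], [-0.993, 0.118, -0.012]] [-0.2  0.3 -2.3] 0.15544743826790453
```

View pics/sk.png

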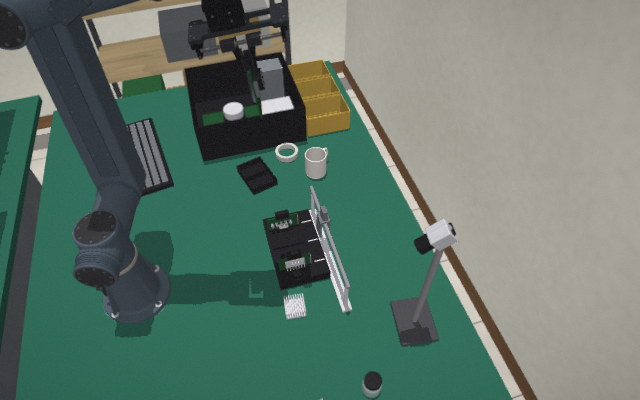

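The board is in hand, and the other boards and the marker are in place. Now I push at the upper limit to tilt.

```bash
python3 -m inch '{"dp":[[-30,0,0],[-30,0,0],[-30,0,0],[-40,0,0],[-40,0,0],[-40,0,0],[-40,0,0],[-40,0,0],[-40,0,0],[0,0,0]],"yaw":[0,0,0,0,0,0,0,0,0,0]}' 0
python3 - <<'E'
from rig import bot
import numpy as np
s=bot.read_state();print(np.round(s["joint_positions"],1),np.round(s["tcp_rot"],3).tolist())
E
```

```text
time_s: 20.03
position: [0.357, 0.02, 0.9091]
tcp_rot: [[0.189, 0.973, -0.13], [-0.007, -0.131, -0.991], [-0.982, 0.188, -0.018]]
force: [-2.1, 0.4, -1.7]
opening: 0.157
[-17.4   5.2  12.5   6.  151.7  -4.3] [[0.189, 0.973, -0.13], [-0.007, -0.131, -0.991], [-0.982, 0.188, -0.018]]
```

```bash
python3 -m inch '{"dp":[[-25,32,0],[-25,32,0],[-25,32,0],[-25,32,0],[-25,32,0],[-25,32,0],[0,0,0]],"yaw":[0,0,0,0,0,0,0]}' 0
python3 - <<'E'
from rig import bot
import numpy as np
s=bot.read_state();print(np.round(s["joint_positions"],1),np.round(s["tcp_rot"],3).tolist(),s["qvel"].max())
E
```

```text
time_s: 20.62
position: [0.3884, -0.0166, 0.8927]
tcp_rot: [[0.156, 0.98, -0.125], [0.039, -0.133, -0.99], [-0.987, 0.15, -0.059]]
force: [-0.1, 0.3, -1.6]
opening: 0.153
[-23.5   7.9  12.6  11.9 151.6  -5.2] [[0.156, 0.98, -0.125], [0.039, -0.133, -0.99], [-0.987, 0.15, -0.059]] 1.0432962316409158
```

```bash
python3 -m inch '{"dp":[[31,17,0],[31,17,0],[31,17,0],[31,17,0],[31,17,0],[31,17,0],[0,0,0]],"yaw":[0,0,0,0,0,0,0]}' 0
python3 - <<'E'
from rig import bot
from h import *
s=bot.read_state();print(np.round(s["joint_positions"],1),np.round(s["tcp_rot"],3).tolist())
t=load("top0")
for q in [(312,121),(312,88),(200,128)]: print(t.plane(*q,0))
E
```

```text
time_s: 21.2
position: [0.5186, -0.0216, 0.718]
tcp_rot: [[0.145, 0.982, -0.124], [0.042, -0.131, -0.99], [-0.988, 0.139, -0.06]]
force: [0.1, -0.2, -3.5]
opening: 0.158
[-17.5   8.4  43.3   5.6 120.9  -7. ] [[0.145, 0.982, -0.124], [0.042, -0.131, -0.99], [-0.988, 0.139, -0.06]]
[0.94618101 0.0089518  0.        ]
[1.09293416 0.00538674 0.        ]
[0.93010947 0.49123513 0.        ]
```

```bash
python3 -m inch '{"dp":[[5,35,0],[5,35,0],[5,35,0],[0,35,0],[0,35,0],[0,35,0],[0,35,0],[0,0,0]],"yaw":[0,0,0,0,0,0,0,0]}' 0
python3 - <<'E'
from rig import bot
from h import *
s=bot.read_state();print(np.round(s["joint_positions"],1),np.round(s["tcp_rot"],3).tolist())
E
```

```text
time_s: 21.87
position: [0.7172, -0.0499, 0.6961]
tcp_rot: [[0.194, 0.973, -0.124], [0.037, -0.133, -0.99], [-0.98, 0.187, -0.062]]
force: [0.4, -0.2, -3.5]
opening: 0.159
[-14.9  30.8  12.7   6.1 126.1  -3.4] [[0.194, 0.973, -0.124], [0.037, -0.133, -0.99], [-0.98, 0.187, -0.062]]
```

```bash
python3 -m inch '{"dp":[[-20,36,0],[-20,36,0],[-20,36,0],[-20,36,0],[-20,36,0],[-20,36,0],[0,0,0]],"yaw":[0,0,0,0,0,0,0]}' 0
python3 - <<'E'
from rig import bot
from h import *
s=bot.read_state();print(np.round(s["joint_positions"],1),np.round(s["tcp_rot"],3).tolist())
E
```

```text
time_s: 22.45
position: [0.749, -0.0674, 0.7187]
tcp_rot: [[0.343, 0.932, -0.12], [0.025, -0.137, -0.99], [-0.939, 0.337, -0.07]]
force: [-0.5, 0.8, -1.0]
opening: 0.158
[-16.4  30.   12.5   7.9 118.3  -3.8] [[0.343, 0.932, -0.12], [0.025, -0.137, -0.99], [-0.939, 0.337, -0.07]]
```

The tilt is now 20°, clean in the right plane. I continue.

```bash
python3 -m inch '{"dp":[[-20,36,0],[-20,36,0],[-20,36,0],[-20,36,0],[-20,36,0],[-20,36,0],[-20,36,0],[-20,36,0],[-20,36,0],[-20,36,0],[0,0,0]],"yaw":[0,0,0,0,0,0,0,0,0,0,0]}' 0
python3 - <<'E'
from rig import bot
from h import *
s=bot.read_state();print(np.round(s["joint_positions"],1),np.round(s["tcp_rot"],3).tolist())
E
```

```text
time_s: 23.37
position: [0.7607, -0.0905, 0.796]
tcp_rot: [[0.567, 0.816, -0.114], [0.002, -0.14, -0.99], [-0.824, 0.561, -0.081]]
force: [-0.6, -0.0, -1.6]
opening: 0.157
[-19.4  26.   12.5  11.6 108.3  -4.4] [[0.567, 0.816, -0.114], [0.002, -0.14, -0.99], [-0.824, 0.561, -0.081]]
```

```bash
python3 -m inch '{"dp":[[-20,36,0],[-20,36,0],[-20,36,0],[-20,36,0],[0,0,0],[0,0,0]],"yaw":[0,0,0,0,0,0]}' 0
python3 snap.py l
python3 - <<'E'
from rig import bot
from h import *
s=bot.read_state();R=s["tcp_rot"];print(np.round(s["joint_positions"],1))
n=np.array([.759,-.101,.643]);print(np.degrees(np.arccos(R[:,1]@n)))
lens=np.array([.728,-.319,.40]);fan=lens-.2*n
# grasp point: board z ~115.. board roll: board z = -x rotated; estimate grasp at handle centre
# at grasp: tcp (.4894,.0171,.1096), board origin (.4935,.0163,.006), R0
R0=np.array([[.125,-.010,-.992],[-.005,-1,.010],[-.992,.003,-.125]]);f0=np.array([.4933,.0163-.020,.072])
ft=R0.T@(f0-np.array([.4894,.0171,.1096]));print("fan in tool",ft)
goal=fan-R@ft;print("fan now",s["position"]+R@ft,"tcp goal",goal)
d=goal-s["position"];print("world d",d,"tool d",R.T@d*1000)
E
```

```text
time_s: 23.87
position: [0.7503, -0.0976, 0.8379]
tcp_rot: [[0.645, 0.756, -0.111], [-0.007, -0.14, -0.99], [-0.764, 0.639, -0.085]]
force: [-0.4, 0.8, -1.0]
opening: 0.158
23.9667 [ 0.7514 -0.0979  0.836 ] [[0.643, 0.758, -0.112], [-0.007, -0.14, -0.99], [-0.766, 0.637, -0.085]] [ 0.1 -0.2 -1.4] 0.15359034504280442
[-20.9  23.7  12.5  13.4 105.2  -4.7]
2.460264787325333
fan in tool [0.0378907 0.0206482 0.0006232]
fan now [ 0.79136067 -0.10163896  0.82011751] tcp goal [ 0.53625994 -0.2950397   0.28730891]
world d [-0.21516067 -0.19716104 -0.54871751] tool d [ 283.13971447 -485.11626612  265.99173407]
```

The fan normal is within 2.5° of the lens axis. I retract away from the camera first, then go down and sideways to the inspection pose.

```bash
python3 -m inch '{"dp":[[5.3,-32.2,4.5],[5.3,-32.2,4.5],[5.3,-32.2,4.5],[5.3,-32.2,4.5],[5.3,-32.2,4.5],[5.3,-32.2,4.5],[5.3,-32.2,4.5],[5.3,-32.2,4.5],[5.3,-32.2,4.5],[5.3,-32.2,4.5],[0,0,0]],"yaw":[0,0,0,0,0,0,0,0,0,0,0]}' 0
cat > st.py <<'E'
from rig import bot
from h import *
s=bot.read_state();R=s["tcp_rot"];print(np.round(s["joint_positions"],1))
n=np.array([.759,-.101,.643]);print(np.degrees(np.arccos(R[:,1]@n)))
goal=np.array([.728,-.319,.40])-.2*n-R@np.array([.0379,.0206,.0006]);d=goal-s["position"];print("world d",d,"tool d",R.T@d*1000)
E
python3 st.py
```

```text
time_s: 24.88
position: [0.5339, -0.0946, 0.5787]
tcp_rot: [[0.626, 0.772, -0.113], [0.002, -0.146, -0.989], [-0.78, 0.619, -0.093]]
force: [-1.1, 0.6, -5.3]
opening: 0.156
[-33.1  -5.8  86.7  21.9  66.8 -27.5]
3.1701556182017976
world d [ 0.0027124  -0.20065008 -0.29046471] tool d [ 227.78134099 -148.32747931  225.28244685]
```

```bash
python3 -m inch '{"dp":[[20.7,-13.5,20.5],[20.7,-13.5,20.5],[20.7,-13.5,20.5],[20.7,-13.5,20.5],[20.7,-13.5,20.5],[20.7,-13.5,20.5],[20.7,-13.5,20.5],[20.7,-13.5,20.5],[20.7,-13.5,20.5],[20.7,-13.5,20.5],[20.7,-13.5,20.5],[0,0,0],[0,0,0],[0,0,0]],"yaw":[0,0,0,0,0,0,0,0,0,0,0,0,0,0]}' 0
python3 st.py; python3 snap.py m
python3 - <<'E'
from h import *
s=load("side_m");crop(s.im,240,170,480,350,3.3,"sm.png");t=load("top_m");crop(t.im,260,110,450,240,4.2,"tm.png")
E
```

```text
time_s: 26.05
position: [0.5508, -0.3021, 0.304]
tcp_rot: [[0.644, 0.757, -0.111], [-0.006, -0.14, -0.99], [-0.765, 0.638, -0.085]]
force: [0.4, 1.0, -1.5]
opening: 0.159
[-53.4  18.2 103.6  49.   42.8 -77.9]
2.4239538586673897
world d [-0.01456739  0.00698078 -0.01671428] tool d [  3.36602907 -22.67078125  -3.87465178]
26.15 [ 0.5508 -0.3015  0.3052] [[0.645, 0.756, -0.11], [-0.007, -0.138, -0.99], [-0.764, 0.639, -0.083]] [-0.3 -0.1 -1.7] 0.15801324120310048
```

View pics/sm.png

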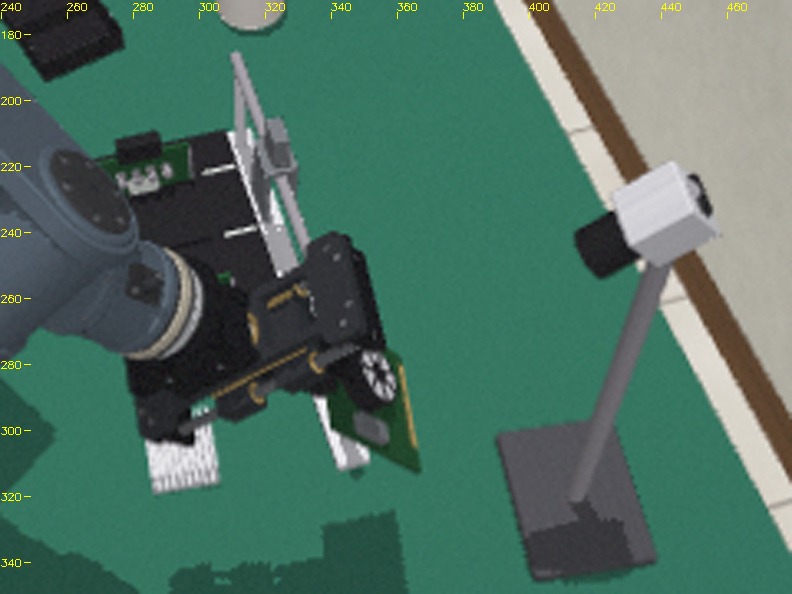

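View pics/tm.png

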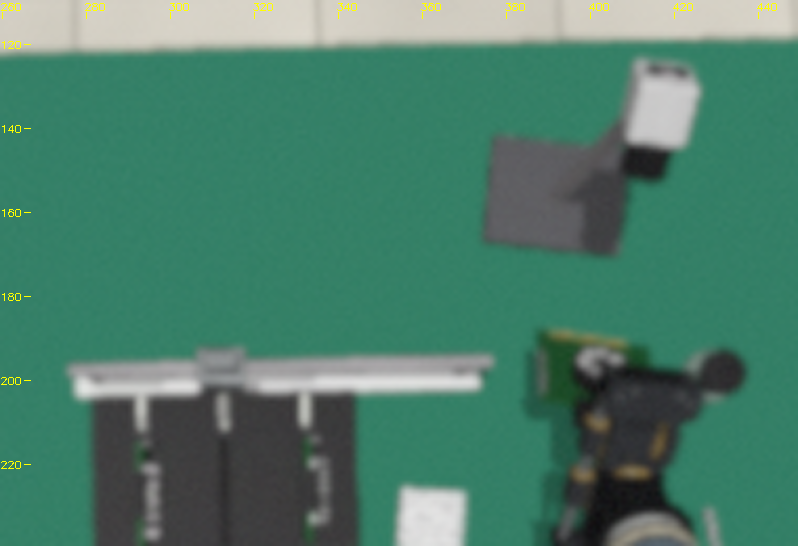

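The view shows the fan facing the lens, with the marker and both other boards in place. I apply the remaining offset and check the fan by triangulation.

```bash
python3 -m inch '{"dp":[[2,-11,-2],[1,-8,-2],[0,-4,0],[0,0,0],[0,0,0],[0,0,0],[0,0,0],[0,0,0],[0,0,0]],"yaw":[0,0,0,0,0,0,0,0,0]}' 0
python3 st.py; python3 snap.py n
python3 - <<'E'
from h import *
s=load("side_n");t=load("top_n")
for a,b in((load("side_m"),load("top_m")),):
    print(tri(a,(379/3.3+239.5,376/3.3+169.5),b,(600/4.2+259.5,362/4.2+109.5)))
crop(s.im,320,250,380,310,9,"sn.png");crop(t.im,380,170,430,220,9,"tn.png")
a=cv2.imread("pics/sn.png");b=cv2.imread("pics/tn.png");cv2.imwrite("pics/n.png",cv2.resize(np.hstack([cv2.resize(a,(400,400)),cv2.resize(b,(400,400))]),(800,400)))
E
```

```text
time_s: 26.9
position: [0.5352, -0.2947, 0.2871]
tcp_rot: [[0.643, 0.757, -0.111], [-0.007, -0.14, -0.99], [-0.765, 0.638, -0.085]]
force: [0.6, 0.4, -2.6]
opening: 0.156
[-54.4  18.4 106.9  52.1  41.2 -82.7]
2.4338170302764173
world d [ 0.00105476 -0.000397    0.00025606] tool d [0.48527123 1.01767604 0.25406521]
27.0 [ 0.5351 -0.2946  0.2869] [[0.643, 0.758, -0.111], [-0.006, -0.14, -0.99], [-0.766, 0.638, -0.085]] [-0.1 -0.1 -1.7] 0.15851951490929023
(array([ 0.59180741, -0.30434116,  0.2833299 ]), np.float64(0.00022884430827128328))
```

View pics/n.png

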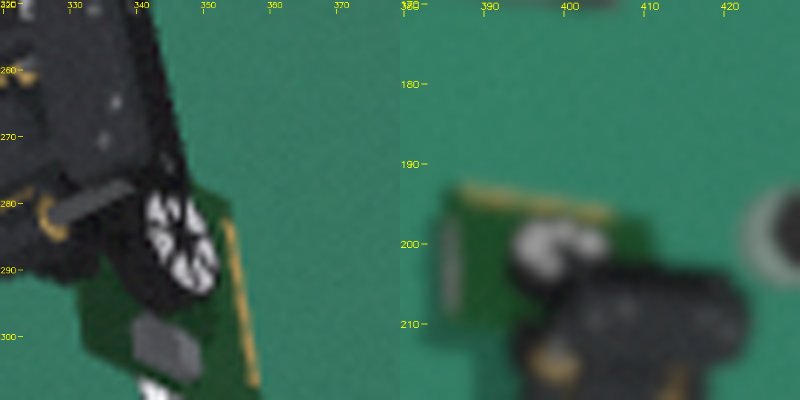

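The triangulated fan agrees with the prediction from the tool to within 6 mm, the board is steady, and the force reading shows only its weight. I hand it in.

Run:
```python
from rig import bot
import numpy as np
s=bot.read_state();print(s["time_s"],np.abs(s["qvel"]).max(),s["opening"]*87,s["force"]);print(bot.hand_in())
```

```text
27.0 0.15987893604898495 13.79119779710825 [-0.08712457 -0.07539776 -1.67294163]
the job is handed in; nothing more can be done
None
```

I did the whole task and handed it in at 27.0 s of the 58 s allowed; the hand-in gives no verdict.

**Marker:** I lowered it over the free right-hand end of the rail and slid it to the middle slot, which holds the fan board. I let go there. The picture after release puts it about 2 mm from the slot's middle. It was still hanging at the slot in the views taken at the inspection pose.

**Board:** I gripped it across its handle, drew it straight up and turned it towards the camera. The moves cannot tilt the tool directly, so I got the 40° tilt by pushing the arm against its upper reach limit, where the tilt stays. I then brought the board to the lens.

**Last checks:**
- **Squareness:** the fan normal is about 2.4° off the measured lens axis.
- **Fan position:** it should be about 20 cm from the lens and near mid-view. Just before the last 23 mm correction, a fan triangulation from the two cameras agreed with the arm-based position to about 6 mm. I did not repeat it at the final pose. The lens position itself is good only to a few millimetres.
- **Grip:** the opening was steady at 13.8 mm on the 14 mm handle, and the force reading showed only the board's weight.
- **Other things:** I saw no bench object moved in the pictures. The capacitor board was in its slot. The fin board was mostly hidden behind the arm in the final side view, but the top view showed it in place.

No check failed. One early reading of the marker's tab was 11 mm out from the other view. That came from picking the wrong pixel, and projecting its known outline into both views settled it.

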